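# Clamp the woodblock and lock the castle nuts

### The arm

A 6-joint arm with a two-finger parallel gripper is mounted at the origin on the work surface. World frame = base frame: x ahead of the robot, y to its left, z up, the work surface at z = 0. Lengths are in m, angles in rad, forces in N, time in s.
With the tool pointing down it reaches from about 0.3 to 0.775 m from the base axis. Payload 14.6 kg.
Tool frame: the origin (TCP) lies midway between the tips of the shut fingers; the grasp point (between the pads) lies 19 mm behind it (grasp_offset is the distance from the TCP to the grasp point, in m); z points along the fingers, y is the line along which they close (so a half turn about z gives the same grasp; the last joint's range is limited). The gripper opens to 94 mm and grips with 3 to 60 N. Pads are 16 mm wide; open, the fingers measure 119 mm over their backs; the gripper's body (75 mm by 177 mm) begins 78 mm behind the grasp point.
Start: joints at [1.147, 0.3, 1.521, -0, 1.321, -0.067], TCP at [0.192, 0.515, 0.205] pointing down, gripper open.
Joint ranges: [-3.03, 3.03], [-0.79, 2.21], [0.23, 2.52], [-1.04, 4.18], [0, 3.07], [-2.55, 2.55]. Speed limits (rad/s): [2.22, 2.22, 2.57, 3.14, 3.14, 3.14].

### API

Orientations are given as [roll, pitch, yaw] about the fixed x, y, z axes, in that order (R = Rz(yaw) Ry(pitch) Rx(roll)).
In Python, from station import * gives the robot as it stands. The module is installed in compiled form; this text tells all that it offers.
- The arm moves only by the tool send_rows, never from a script. Its argument "rows" is a list of rows, each an object of numbers: "dx", "dy", "dz": the shift along the tool's x, y, z in mm; "roll": the turn about the tool's z in degrees; "jaw": the closure, from -1 (fully open) to 1 (shut). In form: [{"dx": .., "dy": .., "dz": .., "roll": .., "jaw": ..}, ...]. A call has 1 to 12 rows; each row shifts and turns the commanded pose from where the row before left it, along the tool's axes as they then stand; what a row does not reach is not made up. A row lasts 1/12 s, in which the tool goes at most 41.7 mm and 7.16 degrees, less where a joint would pass 70% of its speed; a pose out of reach is approached as far as the arm can. A call is refused whole if a number of a shift passes 41.7 or a number of a turn 7.16, either way. A call with a gripper value outside its range is refused whole. The fingers move at their own pace and stop on an object; "force" is the grip in N (left out, the last holds). Time passes only in rows, so rows that do not move let the fingers close. It gives the time, the measured TCP pose, the force, the opening and the grip force at its end, in the units of the state.
- get_obs(): the state, without advancing time (a new reading comes with each control period).
- camera(name): name is "side" or "top" or "wrist"; returns a dict with "frame" (420x560x3 uint8, red, green, blue), "z_map" (420x560 float32, m along the optical axis (not along the pixel's ray), 0 where there is no reading), "camera_matrix" (3x3 intrinsics, pixels), "rvec" (rotation vector, rad) and "tvec" (3), from world to camera coordinates, as OpenCV has them. Camera axes: x right, y down, z forward; pixel columns grow to the right and rows downward; lengths in m; the calibration is good to about 2 mm. A picture is of the moment at which its call begins.
- hand_in(): hands the job in; it is judged then, once.
The state is a dict: "time_s": time; "qpos": joint angles; "joint_vel": joint speeds; "tau": joint torques, N m; "ee_pos": TCP position; "eef_rot": TCP orientation; "force": force on the tool from outside, world axes, zero at the start; "moment": the same for the moment, N m; "grip_width": finger opening in m; "grip_force": force on a finger pad.
Only numpy, scipy, OpenCV 4.12 (cv2) and the standard library are available. Lean on these libraries where they do the work, as an engineer would, in place of code of your own. Each camera call takes 0.05 s, during which the arm holds its last target. There are 200 camera calls.

### The job

Clamp the woodblock for carving: tighten the two castle nuts clockwise, alternately and in small steps so that the clamp bar stays level, until the bar presses on the block; then turn each nut a little further, only to the next slot that lines up with the cross-hole in its stud. Then push the lock bar fully home, so that its two pins lie in the slots of both nuts, without disturbing the jar, tin and gouge on the jig.

Things in the scene. Friction and masses are not known exactly. Their poses are not given: they have to be found in the camera images.
- jig: Plywood carving jig, fixed; board 320 x 400 mm, top 18 mm above the table, spanning x -140 to 180, y -200 to 200 mm. Origin on the table midway between the two studs; y from right stud to left stud; the wooden block lies at -x, the lock bar at +x. Two guide rails (top 91 mm above the table, 16 mm wide) at y = +-60 mm, x 60 to 175 mm.
- stud_left (a point): Centre of the left stud's top end, 120 mm above the table, 100 mm left of the jig's origin. Steel stud 20 mm diameter, upright, with a cross-hole along the jig's x axis 98 mm above the table and a black line across its top end in the direction of the hole.
- stud_right (a point): The same for the right stud, 100 mm right (-y) of the jig's origin.
- nut_left (a joint): Turn of the left castle nut (rad), growing clockwise from above, which tightens. A slot lines up with the cross-hole at every multiple of pi/3, within 5 degrees is good. Coarse thread: 18 mm down per turn, 3 mm per 60 degrees. Stays where left; takes 0.3 N m, up to about 0.6 when clamped. Starts between 0.05 and 0.45.
- nut_right (a joint): The same for the right castle nut: clockwise tightens, same zero, same thread.
- nut_left_top (a point): On the left nut's axis, top of its crown, 113 mm above the table at joint value 0. Steel, 39 mm tall: from below a collar 37 mm diameter, 8 high; hexagon 42 across flats, 16 high; crown of that hexagon, 15 high, six slots 9 wide, one amid each flat. Flat normals: this point's x axis (it turns with the nut; jig x at value 0) and every 60 degrees.
- nut_right_top (a point): The same point of the right nut.
- clamp_bar: Dark steel bar 36 x 264 x 14 mm along jig y, on both studs under the nuts, sprung up against them; two rubber pads 8 mm thick under it. Origin midway, at the pads' underside; bar top 22 mm above. With both nuts at q the pads are 51.75 mm - 18 mm * q/(2 pi) above the table until they touch the block. Level means neither stud's end ever 4.5 mm lower than the other (90 degrees between nuts).
- bar_left (a point): Top of the clamp bar at the left stud; the nut's collar rests on it.
- bar_right (a point): Top of the clamp bar at the right stud.
- block_top (a point): Top of the carved wooden block (160 x 136 mm, fixed in the jig) under the bar's middle, 44 to 48 mm above the table, different each time. Once the pads touch it, their rubber yields as the nuts go on. A nut is right at a lined-up slot 5 to 85 degrees of turn (best 15 to 75) beyond the point where the pads touch.
- lock_bar (a joint): Travel of the lock bar (m) towards the studs, along jig -x: 0 drawn back (start), 0.075 fully home with the pins in the nuts' slots and through the studs. Takes about 2 N. The pins run against the nuts if the slots are not lined up. Drawn back, the pins' tips are 65 mm from the stud axes.
- lock_tab (a point): Middle of the lock bar's upright grip tab, 12 mm thick (jig x), 40 mm wide (jig y), 120 mm above the table; tab top 134 mm, cross bar (230 x 14 mm, along y) top 104 mm. At travel 0 it is 142 mm from the line of the studs. Two 5 mm pins point from the cross bar to the studs, 98 mm above the table.
- ink_jar: Bystander: jar 40 mm diameter, 62 mm tall, standing on the jig's board near the left nut. Origin under its centre.
- varnish_tin: Bystander: metal tin 36 mm diameter, 52 mm tall, standing on the jig's board outside the right nut. Origin under its centre.
- gouge: Bystander: carving gouge about 137 mm long, 18 mm wide and 16 mm high, lying on the wooden block beside the clamp bar. Origin under its middle.

How it is judged:
On the way:
1. both nuts tight with a slot lined up, bar level and pressing on the block, lock bar still drawn back (((value of joint nut_left between 1.984 and 2.204 rad and value of joint nut_right between 1.984 and 2.204 rad) or (value of joint nut_left between 3.032 and 3.252 rad and value of joint nut_right between 3.032 and 3.252 rad)) and contact force between clamp_bar and block above 6 N and z of clamp_bar in the frame of block_top above -0.0043 m and angle between clamp_bar's own z axis and vertical below 0.008 rad and value of joint lock_bar below 0.02 m), for 0.2 s.
At the end, for the whole second after the job is handed in: The lock bar is home (over 70 of 75 mm) with both pins in the slots; both nuts are within 0.11 rad of the same lined-up slot position; the bar presses on the block with more than 6 N, is level within 0.008 rad and its pads are pressed no more than 4.3 mm past touching; all at rest (((value of joint nut_left between 1.984 and 2.204 rad and value of joint nut_right between 1.984 and 2.204 rad) or (value of joint nut_left between 3.032 and 3.252 rad and value of joint nut_right between 3.032 and 3.252 rad)) and contact force between clamp_bar and block above 6 N and z of clamp_bar in the frame of block_top above -0.0043 m and angle between clamp_bar's own z axis and vertical below 0.008 rad and value of joint lock_bar above 0.07 m and velocity of joint lock_bar between -0.01 and 0.01 m/s).
It fails at once if the clamp bar tilted by more than 0.024 rad (one end 4.8 mm lower) (angle between clamp_bar's own z axis and vertical above 0.024 rad).
It fails at once if the bar over-tightened: pads pressed more than 5 mm past touching the block (z of clamp_bar in the frame of block_top below -0.005 m).
It fails at once if a bystander on the jig knocked away or over (distance of any of ink_jar, varnish_tin, gouge from where it was at the start of the episode above 0.03 m or angle between any of ink_jar, varnish_tin's own z axis and vertical above 0.5 rad).
It also fails if it takes over 72 s, if anything falls off the work surface, if the arm or the gripper's body presses on something with over 40 N, if the wrist force passes 120 N, or if a joint passes its speed limit or range.

## Working session

There is one attempt and no reset: what is moved stays moved. The work goes in short steps, Python scripts to look and compute and a tool call to move; the robot and the scene stay as the last step left them, time stands still between calls to the robot, and variables do not carry over. Pictures are saved under pics/ and viewed, at most 10 in all, crops included, and the job is handed in when it is done.

Besides the shell and the picture viewer there is one more tool, called after "Call:" as name([rows], argument=value, ...), one row to a line, values as JSON. send_rows: Moves the arm, as the interface text tells. Its arguments: {"type":"object","properties":{"rows":{"type":"array"},"force":{"type":"number"}},"required":["rows"]}

```bash
mkdir -p pics
cat > h.py <<'E'
from station import *
import numpy as np, cv2
def cam(n):
    c=camera(n); c['R']=cv2.Rodrigues(np.array(c['rvec'],float))[0]; c['t']=np.array(c['tvec'],float).ravel(); c['K']=np.array(c['camera_matrix'],float); return c
def ray(c,u,v,z):
    "pixel -> world on plane height z"
    d=c['R'].T@np.linalg.inv(c['K'])@[u,v,1]; o=-c['R'].T@c['t']; return o+d*(z-o[2])/d[2]
def dep(c,u,v):
    Z=c['z_map'][int(v),int(u)]; return c['R'].T@(np.linalg.inv(c['K'])@[u,v,1]*Z-c['t'])
def proj(c,p):
    q=c['K']@(c['R']@np.array(p)+c['t']); return q[:2]/q[2]
def save(c,n,box=None,f=1):
    im=c['frame'][:,:,::-1]
    if box: x0,y0,x1,y1=box; im=im[y0:y1,x0:x1]
    cv2.imwrite('pics/'+n,cv2.resize(np.ascontiguousarray(im),None,fx=f,fy=f,interpolation=cv2.INTER_CUBIC))
E
python3 - <<'E'
from h import *
import pickle
for n in ['top','side']:
    c=cam(n); pickle.dump(c,open(n+'.pkl','wb')); save(c,n+'0.png',f=1.42)
    print(n,-c['R'].T@c['t'],c['R'][2])
print(get_obs())
E
```

```text
top [0.34671298 0.0086831  0.95642985] [ 0.2141223   0.01073281 -0.97674789]
side [ 0.37298615 -0.81388064  0.64370958] [ 0.17863248  0.82774645 -0.53190812]
{'time_s': 0.1, 'qpos': array([ 1.14739396e+00,  3.00401324e-01,  1.52152333e+00,  1.35104187e-05,
        1.32066380e+00, -6.66147947e-02]), 'joint_vel': array([ 0.00124812, -0.00043927, -0.00189384, -0.00020817,  0.00122658,
       -0.00074531]), 'tau': array([ 7.30232823e-04, -5.32642114e+01, -3.53283763e+01,  7.09270779e-02,
        2.34931230e-02, -8.87187275e-05]), 'ee_pos': array([0.19200952, 0.51515229, 0.20494902]), 'eef_rot': array([-3.14059993e+00, -7.93436552e-05,  2.78480169e+00]), 'force': array([ 0.15893643,  0.40608193, -0.46121831]), 'moment': array([-0.02341174, -0.01927744,  0.01174179]), 'grip_force': 0.0, 'grip_width': 0.09400184827607182}
```

View pics/top0.png

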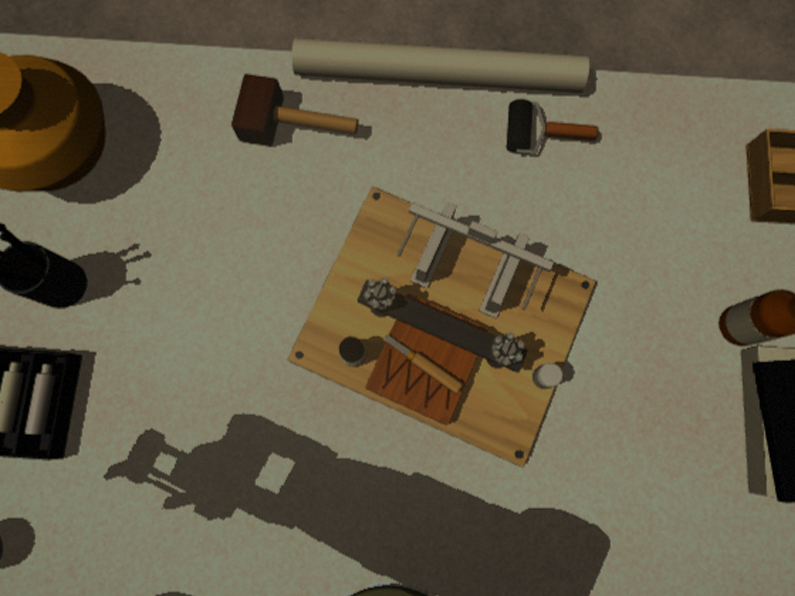

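View pics/side0.png

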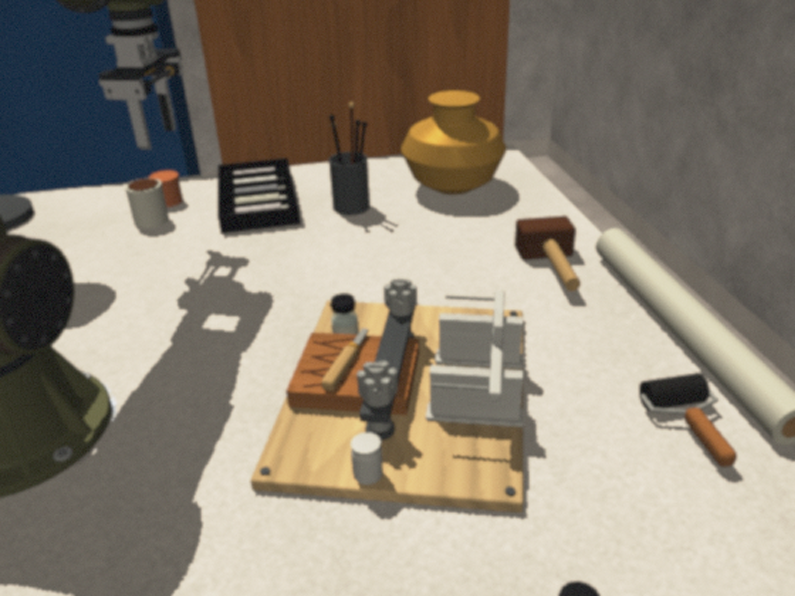

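The top view shows the left nut at about (379,294)/1.42, the right nut at (508,348)/1.42 and the tab at (482,231)/1.42. The jig is rotated roughly -23°. Next I enlarge both nuts.

Run:
```python
from h import *
import pickle
c=pickle.load(open('top.pkl','rb'))
a=[]
for u,v in [(267,207),(358,245)]:
    im=np.ascontiguousarray(c['frame'][v-24:v+24,u-24:u+24,::-1]); im=cv2.convertScaleAbs(im,alpha=1.8)
    a.append(cv2.resize(im,(390,390),interpolation=cv2.INTER_CUBIC))
cv2.imwrite('pics/nuts.png',np.hstack(a))
L=ray(c,379/1.42,294/1.42,.12);R=ray(c,508/1.42,348/1.42,.12);T=ray(c,482/1.42,228/1.42,.134)
print(L,R,np.linalg.norm(L-R),T,(L+R)/2)
```

```text
[0.53232743 0.04734465 0.12      ] [ 0.46730834 -0.13923589  0.12      ] 0.19758486467487452 [ 0.63680449 -0.09420682  0.134     ] [ 0.49981789 -0.04594562  0.12      ]
```

View pics/nuts.png

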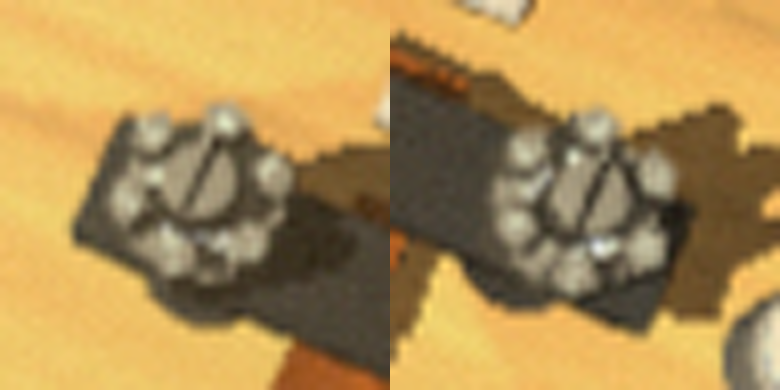

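Run:
```python
from h import *
import pickle
c=pickle.load(open('top.pkl','rb'))
s=48/390
def P(x,y,o,z): return ray(c,o[0]+x*s-.5,o[1]+y*s-.5,z)
oL=(243,183);oR=(334,221)
L=P(199,181,oL,.12);R=P(206,192,oR,.12)
d=L-R; yaw=np.arctan2(d[1],d[0])-np.pi/2
print(L,R,np.linalg.norm(d),np.degrees(yaw))
ex=np.array([np.cos(yaw),np.sin(yaw),0])
for o,pts in [(oL,[(155,132),(225,122),(274,173),(250,243),(173,255),(128,198)]),(oR,[(136,149),(206,127),(265,173),(259,245),(184,270),(128,222)])]:
    W=np.array([P(x,y,o,.112) for x,y in pts]); m=W.mean(0)
    an=np.degrees(np.arctan2(*(W-m)[:,[1,0]].T))
    # flats angle
    q=((yaw*180/np.pi-(an-30)))%60
    print(m,q, np.linalg.norm(W-m,axis=1))
p=[ray(c,u/1.42,v/1.42,.104) for u,v in [(411,206),(553,265)]]
print(p,np.degrees(np.arctan2(*(p[0]-p[1])[[1,0]]))-90)
# heights from depth
O=(L+R)/2;O[2]=0; ey=np.array([-ex[1],ex[0],0])
for nm,a,b,z in [('bar',0,0,.072),('bar',0,.05,.072),('bar',0,-.05,.072),('blk',-.05,.03,.046),('blk',-.09,.05,.046),('blk',-.1,0.03,.046),('blk',.03,0,.046),('board',-.1,-.12,.018),('board',.04,0,.018)]:
    w=O+a*ex+b*ey; w[2]=z; u,v=proj(c,w); n=[dep(c,u+i,v+j)[2] for i in(-1,0,1) for j in (-1,0,1)]; print(nm,np.median(n),np.std(n))
```

```text
[0.53705042 0.04751616 0.12      ] [ 0.46934493 -0.1413867   0.12      ] 0.2006696826520555 -19.71840647103561
[0.53735078 0.04730736 0.112     ] [27.022766   25.9283892  25.20555628 25.5624591  27.77277926 27.51415302] [0.0184884  0.01796036 0.0188352  0.01909577 0.01885281 0.01859059]
[ 0.46898247 -0.14046777  0.112     ] [16.17590323 16.32925222 16.88903894 14.47201528 18.13357116 16.79710264] [0.01891975 0.01791142 0.01834887 0.01911152 0.01836564 0.01820871]
[array([0.67477456, 0.01021394, 0.104     ]), array([ 0.59732506, -0.20476742,  0.104     ])] -19.812137388175785
bar 0.07338478083366269 0.0018639462019983599
bar 0.07239646702603224 0.0012763479293406276
bar 0.07323488701396848 0.001038565821973124
blk 0.0475134905438521 0.0034061864967471624
blk 0.04617176490479233 0.0013969786761339623
blk 0.045740125352525945 0.0016514401578581709
blk 0.017917265077802492 0.0013365232652228821
board 0.01883826023083363 0.0012869569836553435
board 0.017954411399894992 0.0012401917084395116
```

Run:
```python
from h import *
import pickle
L=np.array([.5371,.0475,0]);R=np.array([.4693,-.1414,0]);O=(L+R)/2;y=np.radians(-19.75)
ex=np.array([np.cos(y),np.sin(y),0]);ey=np.array([-ex[1],ex[0],0])
for n in ['top','side']:
    c=pickle.load(open(n+'.pkl','rb')); v,u=np.mgrid[0:420,0:560]
    Z=c['z_map'].ravel(); q=np.linalg.inv(c['K'])@np.vstack([u.ravel(),v.ravel(),np.ones(Z.size)])*Z
    W=(c['R'].T@(q-c['t'][:,None])).T; a=(W-O)@ex;b=(W-O)@ey;h=W[:,2]
    ok=Z>0
    def st(nm,m,lo,hi):
        m=m&ok&(h>lo)&(h<hi); print(n,nm,m.sum(),np.median(h[m])*1000,h[m].mean()*1000,h[m].std()*1000)
    st('bar',(abs(a)<.012)&(abs(b)<.07),.066,.080)
    st('blkfar',(a<-.02)&(a>-.16)&(abs(b)<.06),.040,.0505)
    st('board',(a>-.13)&(a<-.03)&(b<-.1)&(b>-.19),.012,.024)
    st('board2',(a>0.025)&(a<.055)&(abs(b)<.1),.012,.024)
    for z0,z1,nm in [(.02,.09,'stand')]:
        m=ok&(h>z0)&(h<z1)&(a<-.03)&(abs(b)>.075)
        for s in (1,-1):
            k=m&(b*s>0); print(nm,s,k.sum(),a[k].mean(),b[k].mean(),h[k].max())
    m=ok&(h>.02)&(h<.08)&(b<-.125); print('tin',a[m].mean(),b[m].mean(),h[m].max())
o=get_obs(); print(o['qpos'],o['eef_rot'])
```

```text
top bar 730 73.18377457129992 73.22231816557739 1.5283287063880937
top blkfar 2444 46.42496882606355 46.40512969980232 1.6032091474724388
top board 1919 18.77625268546029 18.784369832721364 1.6412388423538093
top board2 830 18.634503411118406 18.641193314823973 1.7878923544244392
stand 1 4446 -0.2519707675207157 0.46820029435834076 0.08999755072434727
stand -1 785 -0.0810657391910785 -0.20061150437814038 0.07415980412344325
tin 0.13692664888556524 -0.40686625148403566 0.07996826190052739
side bar 365 73.47303702338053 73.48531999496898 1.0187538474169666
side blkfar 1445 46.41270130980033 46.414019789007625 1.1015673259265202
side board 2115 18.526123288234732 18.52163385566974 1.1508215092708025
side board2 790 18.722088929614248 18.764286897377282 1.2777990621428024
stand 1 9535 -0.5182963918262179 0.9012103523509286 0.08999669790059707
stand -1 2501 -0.3841988027751914 -0.15363020089583582 0.08998588784203089
tin -0.2300261578210812 -0.16544148625567337 0.07994236313865194
[ 1.14739396e+00  3.00401324e-01  1.52152333e+00  1.35104187e-05
  1.32066380e+00 -6.66147947e-02] [-3.14059993e+00 -7.93436552e-05  2.78480169e+00]
```

The jig yaw is -19.75°, with the left nut at about 26° and the right at about 16°. The block is about 45.8 mm high, so the pads touch near 120° and the target is 180° on both nuts. Next I move above the right nut.

Call:
send_rows([
  {"roll":6.5,"jaw":-0.28},
  {"roll":6.5,"jaw":-0.28},
  {"roll":6.5,"jaw":-0.28},
  {"roll":6.5,"jaw":-0.28},
  {"roll":6.5,"jaw":-0.28},
  {"roll":6.5,"jaw":-0.28},
  {"roll":6.7,"jaw":-0.28},
  {"dx":-15,"jaw":-0.28},
  {"dx":-25,"jaw":-0.28},
  {"dx":-30,"jaw":-0.28},
  {"dx":-30,"jaw":-0.28},
  {"dx":-30,"jaw":-0.28},
], force=60)

```text
invalid input at $.rows[0]: expected keys dx, dy, dz, roll, jaw
```

Call:
send_rows([
  {"dx":-32,"dy":-0.8,"jaw":-0.28},
  {"dx":-32,"dy":-0.8,"jaw":-0.28},
  {"dx":-32,"dy":-0.8,"jaw":-0.28},
  {"dx":-32,"dy":-0.8,"jaw":-0.28},
  {"dx":-32,"dy":-0.8,"jaw":-0.28},
  {"dx":-32,"dy":-0.8,"jaw":-0.28},
  {"dx":-32,"dy":-0.8,"jaw":-0.28},
  {"dx":-32,"dy":-0.8,"jaw":-0.28},
  {"dx":-32,"dy":-0.8,"jaw":-0.28},
  {"dx":-32,"dy":-0.8,"jaw":-0.28},
  {"dx":-32,"dy":-0.8,"jaw":-0.28},
  {"dx":-32,"dy":-0.8,"jaw":-0.28},
])

```text
invalid input at $.rows[0]: expected keys dx, dy, dz, roll, jaw
```

```bash
cat > d.py <<'E'
import sys
from h import *
def delta(tx,ty,tz,tyaw=None):
    o=get_obs(); p=o['ee_pos']; y=o['eef_rot'][2]; d=np.array([tx,ty,tz])-p
    r=None if tyaw is None else round((np.degrees(y)-tyaw+180)%360-180,2)
    print('t',o['time_s'],'pos',p.round(4),'yaw',round(np.degrees(y),2),'q',o['qpos'].round(2),'w',o['grip_width'],'F',o['force'].round(1))
    print('dx %.1f dy %.1f dz %.1f roll'%tuple(1000*np.array([d[0]*np.cos(y)+d[1]*np.sin(y),d[0]*np.sin(y)-d[1]*np.cos(y),-d[2]])),r)
if len(sys.argv)>2: delta(*map(float,sys.argv[1:]))
E
python3 d.py .4693 -.1414 .205 113.85
```

```text
t 0.1 pos [0.192  0.5152 0.2049] yaw 159.56 q [ 1.15  0.3   1.52  0.    1.32 -0.07] w 0.09400184827607182 F [ 0.2  0.4 -0.5]
dx -489.1 dy -518.4 dz -0.1 roll 45.71
```

Call:
send_rows([
  {"dx":0,"dy":0,"dz":0,"roll":6.5,"jaw":-0.28},
  {"dx":0,"dy":0,"dz":0,"roll":6.5,"jaw":-0.28},
  {"dx":0,"dy":0,"dz":0,"roll":6.5,"jaw":-0.28},
  {"dx":0,"dy":0,"dz":0,"roll":6.5,"jaw":-0.28},
  {"dx":0,"dy":0,"dz":0,"roll":6.5,"jaw":-0.28},
  {"dx":0,"dy":0,"dz":0,"roll":6.5,"jaw":-0.28},
  {"dx":0,"dy":0,"dz":0,"roll":6.7,"jaw":-0.28},
  {"dx":-15,"dy":0,"dz":0,"roll":0,"jaw":-0.28},
  {"dx":-25,"dy":0,"dz":0,"roll":0,"jaw":-0.28},
  {"dx":-30,"dy":-1,"dz":0,"roll":0,"jaw":-0.28},
  {"dx":-30,"dy":-1,"dz":0,"roll":0,"jaw":-0.28},
  {"dx":-30,"dy":-1,"dz":0,"roll":0,"jaw":-0.28},
], force=60)

```text
time_s: 1.1
ee_pos: [0.242, 0.3939, 0.2051]
eef_rot: [-3.141, 0.0, 1.988]
force: [0.8, 0.1, 0.4]
grip_width: 0.0602
grip_force: 0.0
```

Call:
send_rows([
  {"dx":-32,"dy":-0.8,"dz":0,"roll":0,"jaw":-0.28},
  {"dx":-32,"dy":-0.8,"dz":0,"roll":0,"jaw":-0.28},
  {"dx":-32,"dy":-0.8,"dz":0,"roll":0,"jaw":-0.28},
  {"dx":-32,"dy":-0.8,"dz":0,"roll":0,"jaw":-0.28},
  {"dx":-32,"dy":-0.8,"dz":0,"roll":0,"jaw":-0.28},
  {"dx":-32,"dy":-0.8,"dz":0,"roll":0,"jaw":-0.28},
  {"dx":-32,"dy":-0.8,"dz":0,"roll":0,"jaw":-0.28},
  {"dx":-32,"dy":-0.8,"dz":0,"roll":0,"jaw":-0.28},
  {"dx":-32,"dy":-0.8,"dz":0,"roll":0,"jaw":-0.28},
  {"dx":-32,"dy":-0.8,"dz":0,"roll":0,"jaw":-0.28},
  {"dx":-32,"dy":-0.8,"dz":0,"roll":0,"jaw":-0.28},
  {"dx":-32,"dy":-0.8,"dz":0,"roll":0,"jaw":-0.28},
])

```text
time_s: 2.1
ee_pos: [0.3886, 0.0385, 0.2054]
eef_rot: [-3.142, -0.0, 1.987]
force: [0.6, 0.5, -1.0]
grip_width: 0.0601
grip_force: 0.0
```

```bash
python3 d.py .4693 -.1414 .205 113.85
```

```text
t 2.1 pos [0.3886 0.0385 0.2054] yaw 113.85 q [ 0.   -0.07  1.93  0.    1.28 -0.41] w 0.06010767440815703 F [ 0.6  0.5 -1. ]
dx -197.2 dy 1.0 dz 0.4 roll 0.0
```

Call:
send_rows([
  {"dx":-28,"dy":0.2,"dz":0,"roll":0,"jaw":-0.28},
  {"dx":-28,"dy":0.2,"dz":0,"roll":0,"jaw":-0.28},
  {"dx":-28,"dy":0.2,"dz":0,"roll":0,"jaw":-0.28},
  {"dx":-28,"dy":0.2,"dz":0,"roll":0,"jaw":-0.28},
  {"dx":-28,"dy":0.2,"dz":0,"roll":0,"jaw":-0.28},
  {"dx":-28,"dy":0,"dz":0,"roll":0,"jaw":-0.28},
  {"dx":-20,"dy":0,"dz":0,"roll":0,"jaw":-0.28},
  {"dx":-9.2,"dy":0,"dz":0,"roll":0,"jaw":-0.28},
  {"dx":0,"dy":0,"dz":0,"roll":0,"jaw":-0.28},
])

```text
time_s: 2.85
ee_pos: [0.4692, -0.1408, 0.2049]
eef_rot: [-3.141, -0.001, 1.986]
force: [0.1, -0.3, -0.0]
grip_width: 0.06
grip_force: 0.0
```

```bash
python3 d.py .4693 -.1414 .205 113.85
python3 - <<'E'
from h import *
import pickle
c=cam('wrist'); pickle.dump(c,open('w1.pkl','wb')); save(c,'w1.png',f=1.42)
print(proj(c,[.4693,-.1414,.12]),proj(c,[.4693,-.1414,.108]))
E
```

```text
t 2.85 pos [ 0.4692 -0.1408  0.2049] yaw 113.76 q [-0.37  0.17  1.69 -0.    1.29 -0.78] w 0.060032542444190054 F [ 0.1 -0.3 -0. ]
dx -0.6 dy -0.2 dz -0.1 roll -0.09
[277.14552237 213.80010935] [277.19901026 210.29919228]
```

View pics/w1.png

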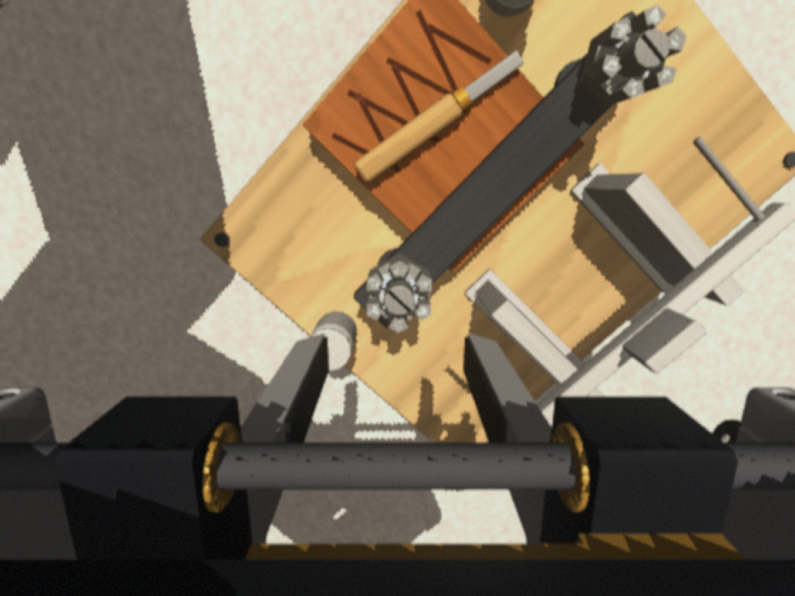

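Run:
```python
from h import *
import pickle
c=pickle.load(open('w1.pkl','rb'))
im=cv2.convertScaleAbs(np.ascontiguousarray(c['frame'][180:240,250:310,::-1]),alpha=1.3)
im2=cv2.convertScaleAbs(np.ascontiguousarray(c['frame'][5:65,425:485,::-1]),alpha=1.3)
cv2.imwrite('pics/w1c.png',np.hstack([cv2.resize(i,(390,390),interpolation=cv2.INTER_CUBIC) for i in (im,im2)]))
```

```text
(no output)
```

View pics/w1c.png

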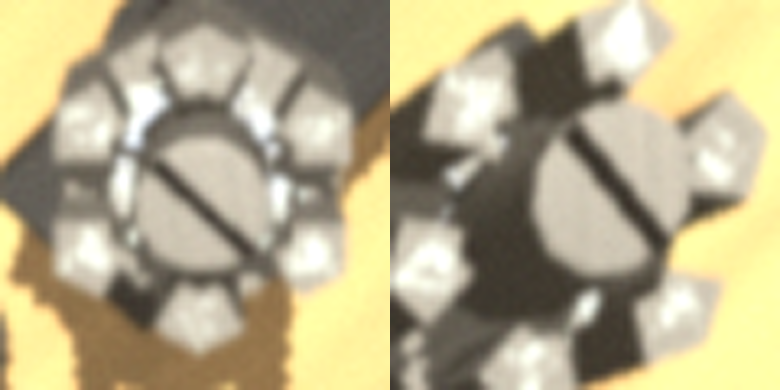

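Run:
```python
from h import *
import pickle
c=pickle.load(open('w1.pkl','rb'))
R=ray(c,280.9,210.7,.12);L=ray(c,458.8,33.4,.12);print(R,L,np.linalg.norm(R-L),np.degrees(np.arctan2(*(L-R)[[1,0]]))-90)
# nut angle from slots, merlon corner outer tips
pts=np.array([(88,122),(205,58),(322,122),(315,250),(202,325),(83,250)])/6.5+[249.5,179.5]
W=np.array([ray(c,u,v,.112) for u,v in pts]);m=W.mean(0);an=np.degrees(np.arctan2(*(W-m)[:,[1,0]].T));print(m,(-19.75-an+30)%60)
a,b=ray(c,250+85/6.5,180+188/6.5,.105),ray(c,250+318/6.5,180+188/6.5,.105); an=np.degrees(np.arctan2(*(b-a)[[1,0]]));print((-19.75-an)%60,(a+b)/2)
```

```text
[ 0.47122298 -0.13738817  0.12      ] [0.54002499 0.04933748 0.12      ] 0.19899794953536495 -20.227115300113695
[ 0.47113112 -0.13759858  0.112     ] [17.64707587 17.43764326 16.33398595 15.74593999 16.5635774  18.59863172]
16.475347344171993 [ 0.47237227 -0.13946191  0.105     ]
```

Call:
send_rows([
  {"dx":1,"dy":0.5,"dz":10,"roll":0,"jaw":-0.28},
  {"dx":0,"dy":0,"dz":25,"roll":0,"jaw":-0.28},
  {"dx":0,"dy":0,"dz":25,"roll":0,"jaw":-0.28},
  {"dx":0,"dy":0,"dz":25,"roll":0,"jaw":-0.28},
  {"dx":0,"dy":0,"dz":20,"roll":0,"jaw":-0.28},
  {"dx":0,"dy":0,"dz":14,"roll":0,"jaw":-0.28},
  {"dx":0,"dy":0,"dz":0,"roll":0,"jaw":0.2},
  {"dx":0,"dy":0,"dz":0,"roll":0,"jaw":0.2},
  {"dx":0,"dy":0,"dz":0,"roll":0,"jaw":0.2},
  {"dx":0,"dy":0,"dz":0,"roll":0,"jaw":0.2},
  {"dx":0,"dy":0,"dz":0,"roll":0,"jaw":0.2},
], force=15)

```text
time_s: 3.82
ee_pos: [0.4699, -0.1381, 0.0875]
eef_rot: [3.139, 0.001, 1.987]
force: [3.2, 5.0, -2.0]
grip_width: 0.0419
grip_force: 15.0
```

```bash
python3 d.py .4693 -.1414 .086 113.85;python3 -c "
from station import *;print(get_obs()['moment'])"
```

```text
t 3.8167 pos [ 0.4699 -0.1381  0.0875] yaw 113.87 q [-0.36  0.3   1.81  0.    1.02 -0.78] w 0.04193253610772929 F [ 3.2  5.  -2. ]
dx -2.7 dy -1.9 dz 1.5 roll 0.02
[ 0.73633428 -0.54225747 -0.01490486]
```

Call:
send_rows([
  {"dx":0.5,"dy":2,"dz":0,"roll":0,"jaw":0.3},
  {"dx":0,"dy":0,"dz":0,"roll":0,"jaw":0.3},
  {"dx":0,"dy":0,"dz":0,"roll":0,"jaw":0.3},
], force=40)

```text
time_s: 4.07
ee_pos: [0.4702, -0.1379, 0.0874]
eef_rot: [-3.14, 0.001, 1.987]
force: [-9.3, -3.5, 6.1]
grip_width: 0.0418
grip_force: 39.9
```

Call:
send_rows([
  {"dx":0,"dy":0,"dz":0.3,"roll":3,"jaw":0.3},
  {"dx":0,"dy":0,"dz":0.3,"roll":6,"jaw":0.3},
])

```text
time_s: 4.23
ee_pos: [0.4703, -0.1379, 0.087]
eef_rot: [-3.14, 0.001, 1.829]
force: [-8.1, -3.8, 7.1]
grip_width: 0.0414
grip_force: 39.9
```

```bash
python3 d.py .4712 -.1374 .086 103.85;python3 -c "
from station import *;print(get_obs()['moment'])"
```

```text
t 4.2333 pos [ 0.4703 -0.1379  0.087 ] yaw 104.82 q [-0.36  0.31  1.81 -0.    1.02 -0.62] w 0.04142618966855463 F [-8.1 -3.8  7.1]
dx 0.2 dy 1.0 dz 1.0 roll 0.97
[-0.80766918  1.8316182   0.36055819]
```

Call:
send_rows([
  {"dx":0,"dy":-1.2,"dz":0,"roll":6,"jaw":0.3},
  {"dx":0,"dy":0,"dz":0.4,"roll":7,"jaw":0.3},
  {"dx":0,"dy":0,"dz":0.4,"roll":7,"jaw":0.3},
  {"dx":0,"dy":0,"dz":0.4,"roll":7,"jaw":0.3},
  {"dx":0,"dy":0,"dz":0.4,"roll":7,"jaw":0.3},
  {"dx":0,"dy":0,"dz":0.4,"roll":5,"jaw":0.3},
  {"dx":0,"dy":0,"dz":0,"roll":2,"jaw":0.3},
  {"dx":0,"dy":0,"dz":0,"roll":0,"jaw":0.3},
])

```text
time_s: 4.9
ee_pos: [0.4709, -0.138, 0.0851]
eef_rot: [3.138, -0.0, 1.112]
force: [6.4, -1.4, -2.1]
grip_width: 0.0415
grip_force: 39.9
```

```bash
python3 d.py .4712 -.1374 .086 63.85;python3 -c "
from station import *;print(get_obs()['moment'])"
```

```text
t 4.9 pos [ 0.4709 -0.138   0.0851] yaw 63.73 q [-0.36  0.31  1.81 -0.    1.01  0.1 ] w 0.041452562964958514 F [ 6.4 -1.4 -2.1]
dx 0.6 dy 0.0 dz -0.9 roll -0.12
[-0.27634018 -0.97022571  0.16734929]
```

Call:
send_rows([
  {"dx":0,"dy":0,"dz":0,"roll":0,"jaw":-0.28},
  {"dx":0,"dy":0,"dz":0,"roll":0,"jaw":-0.28},
  {"dx":0,"dy":0,"dz":-5,"roll":0,"jaw":-0.28},
  {"dx":0,"dy":0,"dz":-20,"roll":0,"jaw":-0.28},
  {"dx":0,"dy":0,"dz":-25,"roll":-5,"jaw":-0.28},
  {"dx":0,"dy":0,"dz":-15,"roll":-7,"jaw":-0.28},
  {"dx":0,"dy":0,"dz":0,"roll":-7,"jaw":-0.28},
  {"dx":0,"dy":0,"dz":0,"roll":-7,"jaw":-0.28},
  {"dx":0,"dy":0,"dz":0,"roll":-7,"jaw":-0.28},
  {"dx":0,"dy":0,"dz":0,"roll":-7,"jaw":-0.28},
])

```text
time_s: 5.73
ee_pos: [0.4696, -0.1377, 0.1496]
eef_rot: [3.141, 0.0, 1.819]
force: [0.1, 0.9, -0.3]
grip_width: 0.0603
grip_force: 0.0
```

Call:
send_rows([
  {"dx":12,"dy":8,"dz":0,"roll":0,"jaw":-0.28},
  {"dx":22,"dy":14.8,"dz":0,"roll":0,"jaw":-0.28},
  {"dx":22,"dy":14.8,"dz":0,"roll":0,"jaw":-0.28},
  {"dx":22,"dy":14.8,"dz":0,"roll":0,"jaw":-0.28},
  {"dx":22,"dy":14.8,"dz":0,"roll":0,"jaw":-0.28},
  {"dx":22,"dy":14.8,"dz":0,"roll":0,"jaw":-0.28},
  {"dx":22,"dy":14.8,"dz":0,"roll":0,"jaw":-0.28},
  {"dx":15,"dy":10,"dz":0,"roll":0,"jaw":-0.28},
  {"dx":7,"dy":4,"dz":0,"roll":0,"jaw":-0.28},
  {"dx":0,"dy":0,"dz":0,"roll":0,"jaw":-0.28},
])

```text
time_s: 6.57
ee_pos: [0.5376, 0.0511, 0.1491]
eef_rot: [3.141, 0.0, 1.814]
force: [-0.7, 0.3, -1.2]
grip_width: 0.0598
grip_force: 0.0
```

```bash
python3 d.py .5393 .0499 .088 103.75
```

```text
t 6.5667 pos [0.5376 0.0511 0.1491] yaw 103.96 q [ 0.03  0.33  1.62  0.    1.19 -0.22] w 0.059786842579729646 F [-0.7  0.3 -1.2]
dx -1.6 dy 1.4 dz 61.1 roll 0.21
```

Call:
send_rows([
  {"dx":-1.6,"dy":1.4,"dz":6,"roll":0,"jaw":-0.28},
  {"dx":0,"dy":0,"dz":20,"roll":0,"jaw":-0.28},
  {"dx":0,"dy":0,"dz":20,"roll":0,"jaw":-0.28},
  {"dx":0,"dy":0,"dz":15,"roll":0,"jaw":-0.28},
  {"dx":0,"dy":0,"dz":0,"roll":0,"jaw":0.2},
  {"dx":0,"dy":0,"dz":0,"roll":0,"jaw":0.2},
  {"dx":0,"dy":0,"dz":0,"roll":0,"jaw":0.2},
  {"dx":0,"dy":0,"dz":0,"roll":0,"jaw":0.2},
  {"dx":0,"dy":0,"dz":0,"roll":0,"jaw":0.2},
], force=20)

```text
time_s: 7.32
ee_pos: [0.5397, 0.0483, 0.0889]
eef_rot: [3.14, 0.001, 1.813]
force: [-0.3, -2.9, 3.6]
grip_width: 0.0418
grip_force: 20.0
```

```bash
python3 d.py .5393 .0499 .088 103.75
```

```text
t 7.3167 pos [0.5397 0.0483 0.0889] yaw 103.85 q [ 0.02  0.41  1.67 -0.    1.07 -0.22] w 0.04181328327230364 F [-0.3 -2.9  3.6]
dx 1.7 dy -0.0 dz 0.9 roll 0.1
```

Call:
send_rows([
  {"dx":-0.5,"dy":0,"dz":0,"roll":0,"jaw":0.3},
  {"dx":0,"dy":0,"dz":0,"roll":3,"jaw":0.3},
  {"dx":0,"dy":0,"dz":0.3,"roll":6,"jaw":0.3},
  {"dx":0,"dy":0,"dz":0.35,"roll":7,"jaw":0.3},
  {"dx":0,"dy":0,"dz":0.35,"roll":7,"jaw":0.3},
  {"dx":0,"dy":0,"dz":0.35,"roll":7,"jaw":0.3},
  {"dx":0,"dy":0,"dz":0.35,"roll":7,"jaw":0.3},
  {"dx":0,"dy":0,"dz":0.35,"roll":6,"jaw":0.3},
  {"dx":0,"dy":0,"dz":0.35,"roll":2,"jaw":0.3},
  {"dx":0,"dy":0,"dz":0,"roll":0,"jaw":0.3},
], force=40)

```text
time_s: 8.15
ee_pos: [0.5396, 0.0483, 0.0865]
eef_rot: [3.141, -0.0, 1.025]
force: [-3.2, -1.3, 7.7]
grip_width: 0.0416
grip_force: 40.0
```

```bash
python3 d.py .5393 .0499 .088 13.75; python3 -c "
from station import *;print(get_obs()['moment'])"
```

```text
t 8.15 pos [0.5396 0.0483 0.0865] yaw 58.72 q [ 0.02  0.41  1.67 -0.    1.06  0.57] w 0.04162581286163229 F [-3.2 -1.3  7.7]
dx 1.2 dy -1.1 dz -1.5 roll 44.97
[-0.39309667  0.88603358  0.04845534]
```

Call:
send_rows([
  {"dx":0,"dy":0,"dz":0,"roll":5,"jaw":0.3},
  {"dx":0,"dy":0,"dz":0.35,"roll":7,"jaw":0.3},
  {"dx":0,"dy":0,"dz":0.35,"roll":7,"jaw":0.3},
  {"dx":0,"dy":0,"dz":0.35,"roll":7,"jaw":0.3},
  {"dx":0,"dy":0,"dz":0.35,"roll":7,"jaw":0.3},
  {"dx":0,"dy":0,"dz":0.35,"roll":7,"jaw":0.3},
  {"dx":0,"dy":0,"dz":0.35,"roll":4,"jaw":0.3},
  {"dx":0,"dy":0,"dz":0,"roll":1,"jaw":0.3},
  {"dx":0,"dy":0,"dz":0,"roll":0,"jaw":0.3},
])

```text
time_s: 8.9
ee_pos: [0.5395, 0.0485, 0.0843]
eef_rot: [3.142, -0.001, 0.241]
force: [-4.3, 0.2, 9.7]
grip_width: 0.0418
grip_force: 40.0
```

```bash
python3 d.py .5393 .0499 .088 13.75; python3 -c "
from station import *;print(get_obs()['moment'])"
```

```text
t 8.9 pos [0.5395 0.0485 0.0843] yaw 13.8 q [0.02 0.41 1.67 0.   1.06 1.35] w 0.04175300664431246 F [-4.3  0.2  9.7]
dx 0.2 dy -1.4 dz -3.7 roll 0.05
[-0.11011417  0.90277703  0.1633495 ]
```

Call:
send_rows([
  {"dx":0,"dy":0,"dz":0,"roll":0,"jaw":-0.28},
  {"dx":0,"dy":0,"dz":0,"roll":0,"jaw":-0.28},
  {"dx":0,"dy":0,"dz":-5,"roll":0,"jaw":-0.28},
  {"dx":0,"dy":0,"dz":-20,"roll":0,"jaw":-0.28},
  {"dx":0,"dy":0,"dz":-25,"roll":-7,"jaw":-0.28},
  {"dx":0,"dy":0,"dz":-15,"roll":-7,"jaw":-0.28},
  {"dx":0,"dy":0,"dz":0,"roll":-7,"jaw":-0.28},
  {"dx":0,"dy":0,"dz":0,"roll":-7,"jaw":-0.28},
  {"dx":0,"dy":0,"dz":0,"roll":-7,"jaw":-0.28},
  {"dx":0,"dy":0,"dz":0,"roll":-7,"jaw":-0.28},
  {"dx":0,"dy":0,"dz":0,"roll":-7,"jaw":-0.28},
  {"dx":0,"dy":0,"dz":0,"roll":-1,"jaw":-0.28},
])

```text
time_s: 9.9
ee_pos: [0.5394, 0.0483, 0.1487]
eef_rot: [3.141, -0.0, 1.121]
force: [0.6, 0.3, -0.3]
grip_width: 0.0605
grip_force: 0.0
```

Call:
send_rows([
  {"dx":-14,"dy":1.5,"dz":0,"roll":0,"jaw":-0.28},
  {"dx":-26,"dy":2.8,"dz":0,"roll":0,"jaw":-0.28},
  {"dx":-26,"dy":2.8,"dz":0,"roll":0,"jaw":-0.28},
  {"dx":-26,"dy":2.8,"dz":0,"roll":0,"jaw":-0.28},
  {"dx":-26,"dy":2.8,"dz":0,"roll":0,"jaw":-0.28},
  {"dx":-26,"dy":2.8,"dz":0,"roll":0,"jaw":-0.28},
  {"dx":-26,"dy":2.8,"dz":0,"roll":0,"jaw":-0.28},
  {"dx":-18,"dy":2,"dz":0,"roll":0,"jaw":-0.28},
  {"dx":-9,"dy":1,"dz":0,"roll":0,"jaw":-0.28},
  {"dx":0,"dy":0,"dz":0,"roll":0,"jaw":-0.28},
])

```text
time_s: 10.73
ee_pos: [0.471, -0.1395, 0.1485]
eef_rot: [3.141, 0.0, 1.11]
force: [0.9, -0.2, -0.5]
grip_width: 0.0604
grip_force: 0.0
```

```bash
python3 d.py .4709 -.138 .0855 63.73
```

```text
t 10.7333 pos [ 0.471  -0.1395  0.1485] yaw 63.58 q [-0.36  0.23  1.75 -0.    1.16  0.1 ] w 0.06035252724858636 F [ 0.9 -0.2 -0.5]
dx 1.3 dy -0.7 dz 63.0 roll -0.15
```

Call:
send_rows([
  {"dx":1.3,"dy":-0.7,"dz":6,"roll":0,"jaw":-0.28},
  {"dx":0,"dy":0,"dz":20,"roll":0,"jaw":-0.28},
  {"dx":0,"dy":0,"dz":20,"roll":0,"jaw":-0.28},
  {"dx":0,"dy":0,"dz":17,"roll":0,"jaw":-0.28},
  {"dx":0,"dy":0,"dz":0,"roll":0,"jaw":0.2},
  {"dx":0,"dy":0,"dz":0,"roll":0,"jaw":0.2},
  {"dx":0,"dy":0,"dz":0,"roll":0,"jaw":0.2},
  {"dx":0,"dy":0,"dz":0,"roll":0,"jaw":0.2},
  {"dx":0,"dy":0,"dz":0,"roll":0,"jaw":0.2},
], force=40)

```text
time_s: 11.48
ee_pos: [0.4721, -0.1362, 0.0863]
eef_rot: [3.14, -0.001, 1.114]
force: [1.5, 3.9, 2.3]
grip_width: 0.0416
grip_force: 40.0
```

Call:
send_rows([
  {"dx":0,"dy":0,"dz":0,"roll":3,"jaw":0.3},
  {"dx":0,"dy":0,"dz":0.3,"roll":6,"jaw":0.3},
  {"dx":0,"dy":0,"dz":0.35,"roll":7,"jaw":0.3},
  {"dx":0,"dy":0,"dz":0.35,"roll":7,"jaw":0.3},
  {"dx":0,"dy":0,"dz":0.35,"roll":7,"jaw":0.3},
  {"dx":0,"dy":0,"dz":0.35,"roll":7,"jaw":0.3},
  {"dx":0,"dy":0,"dz":0.35,"roll":6,"jaw":0.3},
  {"dx":0,"dy":0,"dz":0.35,"roll":2,"jaw":0.3},
  {"dx":0,"dy":0,"dz":0,"roll":0,"jaw":0.3},
])

```text
time_s: 12.23
ee_pos: [0.4736, -0.1379, 0.0841]
eef_rot: [3.136, -0.004, 0.327]
force: [9.2, -9.2, -5.7]
grip_width: 0.0421
grip_force: 40.0
```

```bash
python3 d.py .4709 -.138 .0855 -26.3; python3 -c "
from station import *;print(get_obs()['moment'])"
```

```text
t 12.2333 pos [ 0.4736 -0.1379  0.0841] yaw 18.72 q [-0.36  0.31  1.81 -0.    1.01  0.89] w 0.04207975547149709 F [ 9.2 -9.2 -5.7]
dx -2.6 dy -0.8 dz -1.4 roll 45.02
[-1.81083919 -1.90119071  0.18249732]
```

Call:
send_rows([
  {"dx":0.8,"dy":1.4,"dz":-0.3,"roll":5,"jaw":0.3},
  {"dx":0,"dy":0.2,"dz":0.3,"roll":7,"jaw":0.3},
  {"dx":0,"dy":0.2,"dz":0.3,"roll":7,"jaw":0.3},
  {"dx":0,"dy":0.2,"dz":0.3,"roll":7,"jaw":0.3},
  {"dx":0,"dy":0.2,"dz":0.3,"roll":7,"jaw":0.3},
  {"dx":0,"dy":0.2,"dz":0.3,"roll":7,"jaw":0.3},
  {"dx":0,"dy":0,"dz":0.3,"roll":4,"jaw":0.3},
  {"dx":0,"dy":0,"dz":0,"roll":1,"jaw":0.3},
  {"dx":0,"dy":0,"dz":0,"roll":0,"jaw":0.3},
])

```text
time_s: 12.98
ee_pos: [0.4735, -0.1404, 0.0822]
eef_rot: [3.139, -0.004, -0.457]
force: [2.2, -15.1, -4.6]
grip_width: 0.0417
grip_force: 40.0
```

```bash
python3 d.py .4709 -.138 .0855 -26.3; python3 -c "
from station import *;print(get_obs()['moment'])"
```

```text
t 12.9833 pos [ 0.4735 -0.1404  0.0822] yaw -26.2 q [-0.36  0.32  1.81 -0.    1.01  1.67] w 0.04173658619221984 F [  2.2 -15.1  -4.6]
dx -3.4 dy -1.0 dz -3.3 roll 0.1
[-2.69234066 -0.28590563  0.36657642]
```

Call:
send_rows([
  {"dx":0,"dy":0,"dz":0,"roll":0,"jaw":-0.28},
  {"dx":0,"dy":0,"dz":0,"roll":0,"jaw":-0.28},
  {"dx":0,"dy":0,"dz":-7,"roll":0,"jaw":-0.28},
  {"dx":0,"dy":0,"dz":-20,"roll":0,"jaw":-0.28},
  {"dx":0,"dy":0,"dz":-25,"roll":-7,"jaw":-0.28},
  {"dx":0,"dy":0,"dz":-15,"roll":-7,"jaw":-0.28},
  {"dx":0,"dy":0,"dz":0,"roll":-7,"jaw":-0.28},
  {"dx":0,"dy":0,"dz":0,"roll":-7,"jaw":-0.28},
  {"dx":0,"dy":0,"dz":0,"roll":-7,"jaw":-0.28},
  {"dx":0,"dy":0,"dz":0,"roll":-7,"jaw":-0.28},
  {"dx":0,"dy":0,"dz":0,"roll":-7,"jaw":-0.28},
  {"dx":0,"dy":0,"dz":0,"roll":-7,"jaw":-0.28},
])

```text
time_s: 13.98
ee_pos: [0.4729, -0.1383, 0.1493]
eef_rot: [3.141, -0.001, 0.527]
force: [-0.4, -0.4, -0.5]
grip_width: 0.0602
grip_force: 0.0
```

Call:
send_rows([
  {"dx":0,"dy":0,"dz":0,"roll":-7,"jaw":-0.28},
  {"dx":0,"dy":0,"dz":0,"roll":-7,"jaw":-0.28},
  {"dx":0,"dy":0,"dz":0,"roll":-7,"jaw":-0.28},
  {"dx":0,"dy":0,"dz":0,"roll":-7,"jaw":-0.28},
  {"dx":0,"dy":0,"dz":0,"roll":-7,"jaw":-0.28},
  {"dx":0,"dy":0,"dz":0,"roll":-7,"jaw":-0.28},
  {"dx":0,"dy":0,"dz":0,"roll":-2,"jaw":-0.28},
  {"dx":0,"dy":0,"dz":0,"roll":0,"jaw":-0.28},
])

```text
time_s: 14.65
ee_pos: [0.4729, -0.1384, 0.1492]
eef_rot: [3.141, -0.0, 1.291]
force: [0.5, 0.5, 0.4]
grip_width: 0.0603
grip_force: 0.0
```

```bash
python3 d.py .5396 .0484 .085 73.8
```

```text
t 14.65 pos [ 0.4729 -0.1384  0.1492] yaw 73.97 q [-0.36  0.23  1.75  0.    1.16 -0.08] w 0.06028323964297133 F [0.5 0.5 0.4]
dx 197.9 dy 12.5 dz 64.2 roll 0.17
```

Call:
send_rows([
  {"dx":15,"dy":1,"dz":0,"roll":0,"jaw":-0.28},
  {"dx":26,"dy":1.6,"dz":0,"roll":0,"jaw":-0.28},
  {"dx":26,"dy":1.6,"dz":0,"roll":0,"jaw":-0.28},
  {"dx":26,"dy":1.6,"dz":0,"roll":0,"jaw":-0.28},
  {"dx":26,"dy":1.6,"dz":0,"roll":0,"jaw":-0.28},
  {"dx":26,"dy":1.6,"dz":0,"roll":0,"jaw":-0.28},
  {"dx":26,"dy":1.6,"dz":0,"roll":0,"jaw":-0.28},
  {"dx":18,"dy":1.2,"dz":0,"roll":0,"jaw":-0.28},
  {"dx":9,"dy":0.7,"dz":0,"roll":0,"jaw":-0.28},
  {"dx":0,"dy":0,"dz":0,"roll":0,"jaw":-0.28},
])

```text
time_s: 15.48
ee_pos: [0.5401, 0.0495, 0.1487]
eef_rot: [3.141, -0.0, 1.29]
force: [0.6, 0.7, -0.6]
grip_width: 0.0603
grip_force: 0.0
```

```bash
python3 d.py .5396 .0484 .085 73.8
```

```text
t 15.4833 pos [0.5401 0.0495 0.1487] yaw 73.89 q [0.02 0.34 1.61 0.   1.19 0.3 ] w 0.06026790959279932 F [ 0.6  0.7 -0.6]
dx -1.2 dy -0.2 dz 63.7 roll 0.09
```

Call:
send_rows([
  {"dx":-1.2,"dy":-0.2,"dz":6,"roll":0,"jaw":-0.28},
  {"dx":0,"dy":0,"dz":20,"roll":0,"jaw":-0.28},
  {"dx":0,"dy":0,"dz":20,"roll":0,"jaw":-0.28},
  {"dx":0,"dy":0,"dz":17,"roll":0,"jaw":-0.28},
  {"dx":0,"dy":0,"dz":0,"roll":0,"jaw":0.2},
  {"dx":0,"dy":0,"dz":0,"roll":0,"jaw":0.2},
  {"dx":0,"dy":0,"dz":0,"roll":0,"jaw":0.2},
  {"dx":0,"dy":0,"dz":0,"roll":0,"jaw":0.2},
  {"dx":0,"dy":0,"dz":0,"roll":0,"jaw":0.2},
], force=50)

```text
time_s: 16.23
ee_pos: [0.5394, 0.0467, 0.0865]
eef_rot: [3.141, 0.0, 1.289]
force: [-5.3, -2.2, 6.7]
grip_width: 0.0415
grip_force: 50.0
```

Call:
send_rows([
  {"dx":0,"dy":0,"dz":0,"roll":3,"jaw":0.3},
  {"dx":0,"dy":0,"dz":0.3,"roll":6,"jaw":0.3},
  {"dx":0,"dy":0,"dz":0.35,"roll":7,"jaw":0.3},
  {"dx":0,"dy":0,"dz":0.35,"roll":7,"jaw":0.3},
  {"dx":0,"dy":0,"dz":0.35,"roll":7,"jaw":0.3},
  {"dx":0,"dy":0,"dz":0.35,"roll":7,"jaw":0.3},
])

```text
time_s: 16.73
ee_pos: [0.5386, 0.0473, 0.0849]
eef_rot: [-3.141, 0.001, 0.638]
force: [-14.1, 2.9, 12.2]
grip_width: 0.0415
grip_force: 50.1
```

```bash
python3 d.py .5396 .0484 .082 10.2; python3 -c "
from station import *;print(get_obs()['moment'])"
```

```text
t 16.7333 pos [0.5386 0.0473 0.0849] yaw 36.57 q [0.02 0.41 1.67 0.   1.06 0.95] w 0.04154672741506677 F [-14.1   2.9  12.2]
dx 1.5 dy -0.3 dz 2.9 roll 26.37
[0.22881491 2.75475525 0.62409032]
```

Call:
send_rows([
  {"dx":-1,"dy":-1.2,"dz":-0.5,"roll":5,"jaw":0.3},
  {"dx":0,"dy":0,"dz":0.3,"roll":7,"jaw":0.3},
  {"dx":0,"dy":0,"dz":0.3,"roll":7,"jaw":0.3},
  {"dx":0,"dy":0,"dz":0.3,"roll":5,"jaw":0.3},
  {"dx":0,"dy":0,"dz":0.3,"roll":2.5,"jaw":0.3},
  {"dx":0,"dy":0,"dz":0,"roll":0,"jaw":0.3},
  {"dx":0,"dy":0,"dz":0,"roll":0,"jaw":0.3},
])

```text
time_s: 17.32
ee_pos: [0.538, 0.048, 0.084]
eef_rot: [-3.141, -0.001, 0.181]
force: [-2.9, 4.2, 2.5]
grip_width: 0.0415
grip_force: 50.0
```

```bash
python3 d.py .5396 .0484 .082 10.2; python3 -c "
from station import *;print(get_obs()['moment'])"
```

```text
t 17.3167 pos [0.538 0.048 0.084] yaw 10.39 q [0.02 0.41 1.67 0.   1.06 1.41] w 0.04151486186647396 F [-2.9  4.2  2.5]
dx 1.6 dy -0.1 dz 2.0 roll 0.19
[0.44846115 0.73541948 0.40785656]
```

Call:
send_rows([
  {"dx":0,"dy":0,"dz":0,"roll":0,"jaw":-0.28},
  {"dx":0,"dy":0,"dz":0,"roll":0,"jaw":-0.28},
  {"dx":0,"dy":0,"dz":-6,"roll":0,"jaw":-0.28},
  {"dx":0,"dy":0,"dz":-20,"roll":0,"jaw":-0.28},
  {"dx":0,"dy":0,"dz":-25,"roll":-7,"jaw":-0.28},
  {"dx":0,"dy":0,"dz":-15,"roll":-7,"jaw":-0.28},
  {"dx":0,"dy":0,"dz":0,"roll":-7,"jaw":-0.28},
  {"dx":0,"dy":0,"dz":0,"roll":-2.4,"jaw":-0.28},
  {"dx":0,"dy":0,"dz":0,"roll":0,"jaw":-0.28},
])

```text
time_s: 18.07
ee_pos: [0.5381, 0.0474, 0.15]
eef_rot: [3.141, -0.001, 0.591]
force: [1.0, 0.9, 0.1]
grip_width: 0.0607
grip_force: 0.0
```

```bash
python3 d.py .4709 -.1382 .083 33.8
```

```text
t 18.0667 pos [0.5381 0.0474 0.15  ] yaw 33.87 q [ 0.02  0.33  1.62 -0.    1.19  1.  ] w 0.0606543470054605 F [1.  0.9 0.1]
dx -159.2 dy 116.6 dz 67.0 roll 0.07
```

Call:
send_rows([
  {"dx":-12,"dy":8.6,"dz":0,"roll":0,"jaw":-0.28},
  {"dx":-21,"dy":15.5,"dz":0,"roll":0,"jaw":-0.28},
  {"dx":-21,"dy":15.5,"dz":0,"roll":0,"jaw":-0.28},
  {"dx":-21,"dy":15.5,"dz":0,"roll":0,"jaw":-0.28},
  {"dx":-21,"dy":15.5,"dz":0,"roll":0,"jaw":-0.28},
  {"dx":-21,"dy":15.5,"dz":0,"roll":0,"jaw":-0.28},
  {"dx":-21,"dy":15.5,"dz":0,"roll":0,"jaw":-0.28},
  {"dx":-15,"dy":11,"dz":0,"roll":0,"jaw":-0.28},
  {"dx":-6,"dy":4,"dz":0,"roll":0,"jaw":-0.28},
  {"dx":0,"dy":0,"dz":0,"roll":0,"jaw":-0.28},
])

```text
time_s: 18.9
ee_pos: [0.4701, -0.1388, 0.1493]
eef_rot: [3.141, -0.0, 0.586]
force: [0.3, 0.5, -0.2]
grip_width: 0.0599
grip_force: 0.0
```

```bash
python3 d.py .4709 -.1382 .083 33.8
```

```text
t 18.9 pos [ 0.4701 -0.1388  0.1493] yaw 33.56 q [-0.36  0.22  1.75 -0.    1.16  0.62] w 0.059896610058131954 F [ 0.3  0.5 -0.2]
dx 1.0 dy -0.1 dz 66.3 roll -0.24
```

Call:
send_rows([
  {"dx":1,"dy":0,"dz":6,"roll":0,"jaw":-0.28},
  {"dx":0,"dy":0,"dz":20,"roll":0,"jaw":-0.28},
  {"dx":0,"dy":0,"dz":20,"roll":0,"jaw":-0.28},
  {"dx":0,"dy":0,"dz":18,"roll":0,"jaw":-0.28},
  {"dx":0,"dy":0,"dz":0,"roll":0,"jaw":0.2},
  {"dx":0,"dy":0,"dz":0,"roll":0,"jaw":0.2},
  {"dx":0,"dy":0,"dz":0,"roll":0,"jaw":0.2},
  {"dx":0,"dy":0,"dz":0,"roll":0,"jaw":0.2},
  {"dx":0,"dy":0,"dz":0,"roll":0,"jaw":0.2},
], force=50)

```text
time_s: 19.65
ee_pos: [0.4724, -0.1375, 0.0861]
eef_rot: [3.139, -0.002, 0.589]
force: [6.7, -4.0, -6.7]
grip_width: 0.042
grip_force: 50.0
```

Call:
send_rows([
  {"dx":0,"dy":0,"dz":0,"roll":3,"jaw":0.3},
  {"dx":0,"dy":0,"dz":0.3,"roll":6,"jaw":0.3},
  {"dx":0,"dy":0,"dz":0.3,"roll":7,"jaw":0.3},
  {"dx":0,"dy":0,"dz":0.3,"roll":5,"jaw":0.3},
  {"dx":0,"dy":0,"dz":0,"roll":2.4,"jaw":0.3},
  {"dx":0,"dy":0,"dz":0,"roll":0,"jaw":0.3},
  {"dx":0,"dy":0,"dz":0,"roll":0,"jaw":0.3},
])

```text
time_s: 20.23
ee_pos: [0.4725, -0.1384, 0.0852]
eef_rot: [3.138, -0.003, 0.181]
force: [6.7, -10.4, -9.7]
grip_width: 0.0411
grip_force: 50.0
```

```bash
python3 d.py .4709 -.1382 .083 10.1; python3 -c "
from station import *;print(get_obs()['moment'])"
```

```text
t 20.2333 pos [ 0.4725 -0.1384  0.0852] yaw 10.37 q [-0.36  0.31  1.81 -0.    1.02  1.03] w 0.041054400719141994 F [  6.7 -10.4  -9.7]
dx -1.6 dy -0.5 dz 2.2 roll 0.27
[-1.64393151 -1.17480682  0.45342155]
```

Call:
send_rows([
  {"dx":0,"dy":0,"dz":0,"roll":0,"jaw":-0.28},
  {"dx":0,"dy":0,"dz":0,"roll":0,"jaw":-0.28},
  {"dx":0,"dy":0,"dz":-6,"roll":0,"jaw":-0.28},
  {"dx":0,"dy":0,"dz":-20,"roll":0,"jaw":-0.28},
  {"dx":0,"dy":0,"dz":-25,"roll":-7,"jaw":-0.28},
  {"dx":0,"dy":0,"dz":-20,"roll":-7,"jaw":-0.28},
  {"dx":0,"dy":0,"dz":-15,"roll":-7,"jaw":-0.28},
  {"dx":0,"dy":0,"dz":0,"roll":-7,"jaw":-0.28},
  {"dx":0,"dy":0,"dz":0,"roll":-7,"jaw":-0.28},
  {"dx":0,"dy":0,"dz":0,"roll":-7,"jaw":-0.28},
  {"dx":0,"dy":0,"dz":0,"roll":-7,"jaw":-0.28},
  {"dx":0,"dy":0,"dz":0,"roll":-7,"jaw":-0.28},
])

```text
time_s: 21.23
ee_pos: [0.4714, -0.1371, 0.1712]
eef_rot: [3.141, -0.0, 1.164]
force: [0.5, -0.0, 0.2]
grip_width: 0.0602
grip_force: 0.0
```

Call:
send_rows([
  {"dx":0,"dy":0,"dz":0,"roll":-3.6,"jaw":-0.28},
  {"dx":0,"dy":0,"dz":0,"roll":0,"jaw":-0.28},
])

```text
time_s: 21.4
ee_pos: [0.4714, -0.1371, 0.1711]
eef_rot: [3.141, -0.0, 1.224]
force: [1.1, 0.3, 0.3]
grip_width: 0.0601
grip_force: 0.0
```

```bash
python3 d.py .6387 -.0935 .109 70
python3 - <<'E'
from h import *
c=cam('wrist'); save(c,'w2.png',f=1.42)
E
```

```text
t 21.4 pos [ 0.4714 -0.1371  0.1711] yaw 70.14 q [-0.36  0.2   1.73  0.    1.21 -0.01] w 0.06009993927870174 F [1.1 0.3 0.3]
dx 97.8 dy 142.6 dz 62.1 roll 0.14
```

View pics/w2.png

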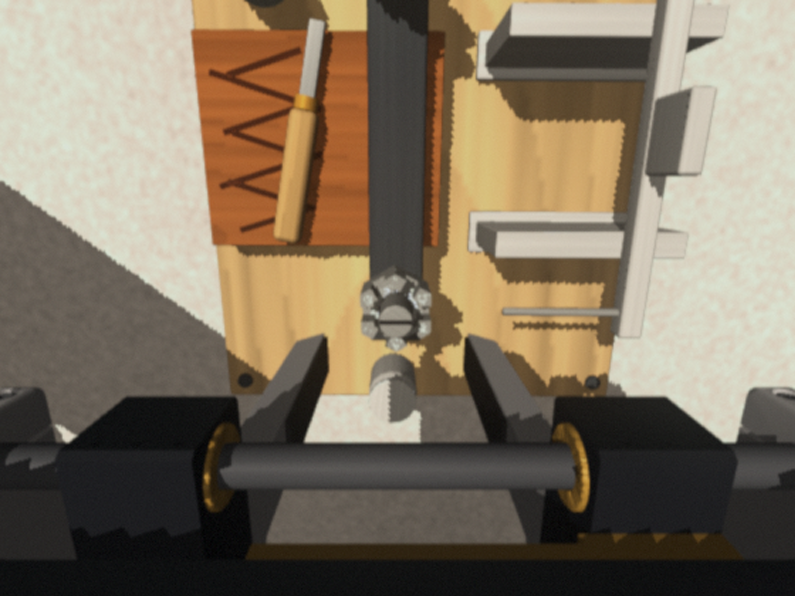

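The right nut's slots at about (365,313) and (430,313) line up with the horizontal stud line, and the gouge is in place. Next is the lock tab.

Call:
send_rows([
  {"dx":7,"dy":10,"dz":0,"roll":0,"jaw":-0.28},
  {"dx":14,"dy":20.5,"dz":0,"roll":0,"jaw":-0.28},
  {"dx":14,"dy":20.5,"dz":0,"roll":0,"jaw":-0.28},
  {"dx":14,"dy":20.5,"dz":0,"roll":0,"jaw":-0.28},
  {"dx":14,"dy":20.5,"dz":0,"roll":0,"jaw":-0.28},
  {"dx":14,"dy":20.5,"dz":0,"roll":0,"jaw":-0.28},
  {"dx":12,"dy":17,"dz":0,"roll":0,"jaw":-0.28},
  {"dx":8,"dy":12,"dz":0,"roll":0,"jaw":-0.28},
  {"dx":0,"dy":0,"dz":0,"roll":0,"jaw":-0.28},
  {"dx":0,"dy":0,"dz":0,"roll":0,"jaw":-0.28},
])

```text
time_s: 22.28
ee_pos: [0.6373, -0.0944, 0.17]
eef_rot: [-3.141, 0.0, 1.22]
force: [-0.9, 0.6, -0.3]
grip_width: 0.06
grip_force: 0.0
```

```bash
python3 d.py .6387 -.0935 .109 70
```

```text
t 22.2833 pos [ 0.6373 -0.0944  0.17  ] yaw 69.88 q [-0.2   0.54  1.27 -0.    1.33  0.15] w 0.059985099527411635 F [-0.9  0.6 -0.3]
dx 1.3 dy 1.0 dz 61.0 roll -0.12
```

Call:
send_rows([
  {"dx":1.3,"dy":1,"dz":6,"roll":0,"jaw":-0.28},
  {"dx":0,"dy":0,"dz":18,"roll":0,"jaw":-0.28},
  {"dx":0,"dy":0,"dz":20,"roll":0,"jaw":-0.28},
  {"dx":0,"dy":0,"dz":16,"roll":0,"jaw":-0.28},
  {"dx":0,"dy":0,"dz":0,"roll":0,"jaw":0.9},
  {"dx":0,"dy":0,"dz":0,"roll":0,"jaw":0.9},
  {"dx":0,"dy":0,"dz":0,"roll":0,"jaw":0.9},
  {"dx":0,"dy":0,"dz":0,"roll":0,"jaw":0.9},
  {"dx":0,"dy":0,"dz":0,"roll":0,"jaw":0.9},
  {"dx":0,"dy":0,"dz":0,"roll":0,"jaw":0.9},
  {"dx":0,"dy":0,"dz":0,"roll":0,"jaw":0.9},
  {"dx":0,"dy":0,"dz":0,"roll":0,"jaw":0.9},
], force=20)

```text
time_s: 23.28
ee_pos: [0.6386, -0.0937, 0.1104]
eef_rot: [-3.141, -0.0, 1.221]
force: [-1.0, 0.3, 5.5]
grip_width: 0.0119
grip_force: 20.0
```

```bash
python3 d.py .6387 -.0935 .109 70
```

```text
t 23.2833 pos [ 0.6386 -0.0937  0.1104] yaw 69.95 q [-0.2   0.6   1.32  0.    1.22  0.15] w 0.011904578443839055 F [-1.   0.3  5.5]
dx 0.2 dy -0.0 dz 1.4 roll -0.05
```

Tab gripped at 11.9 mm. I push 40 mm first, then check.

Call:
send_rows([
  {"dx":0,"dy":-2,"dz":0,"roll":0,"jaw":0.9},
  {"dx":0,"dy":-5,"dz":0,"roll":0,"jaw":0.9},
  {"dx":0,"dy":-6,"dz":0,"roll":0,"jaw":0.9},
  {"dx":0,"dy":-6,"dz":0,"roll":0,"jaw":0.9},
  {"dx":0,"dy":-6,"dz":0,"roll":0,"jaw":0.9},
  {"dx":0,"dy":-6,"dz":0,"roll":0,"jaw":0.9},
  {"dx":0,"dy":-5,"dz":0,"roll":0,"jaw":0.9},
  {"dx":0,"dy":-4,"dz":0,"roll":0,"jaw":0.9},
], force=20)

```text
time_s: 23.95
ee_pos: [0.6008, -0.0798, 0.1104]
eef_rot: [3.141, -0.0, 1.221]
force: [3.2, 0.9, 3.2]
grip_width: 0.012
grip_force: 20.0
```

Call:
send_rows([
  {"dx":0,"dy":-4,"dz":0,"roll":0,"jaw":0.9},
  {"dx":0,"dy":-4,"dz":0,"roll":0,"jaw":0.9},
  {"dx":0,"dy":-3,"dz":0,"roll":0,"jaw":0.9},
])

```text
time_s: 24.2
ee_pos: [0.5907, -0.076, 0.1104]
eef_rot: [3.141, -0.0, 1.221]
force: [4.0, 2.2, 4.2]
grip_width: 0.0119
grip_force: 20.0
```

```bash
python3 d.py .5682 -.0680 .1104 70
```

```text
t 24.2 pos [ 0.5907 -0.076   0.1104] yaw 69.96 q [-0.19  0.49  1.49  0.    1.16  0.16] w 0.01188891723074358 F [4.  2.2 4.2]
dx -0.2 dy -23.9 dz -0.0 roll -0.04
```

Call:
send_rows([
  {"dx":0,"dy":-4,"dz":0,"roll":0,"jaw":0.9},
  {"dx":0,"dy":-4,"dz":0,"roll":0,"jaw":0.9},
  {"dx":0,"dy":-4,"dz":0,"roll":0,"jaw":0.9},
  {"dx":0,"dy":-4,"dz":0,"roll":0,"jaw":0.9},
  {"dx":0,"dy":-3,"dz":0,"roll":0,"jaw":0.9},
  {"dx":0,"dy":-3,"dz":0,"roll":0,"jaw":0.9},
  {"dx":0,"dy":-2,"dz":0,"roll":0,"jaw":0.9},
  {"dx":0,"dy":0,"dz":0,"roll":0,"jaw":0.9},
])

```text
time_s: 24.87
ee_pos: [0.5682, -0.0678, 0.1104]
eef_rot: [3.141, -0.0, 1.221]
force: [2.4, 3.2, 6.3]
grip_width: 0.012
grip_force: 20.0
```

```bash
python3 d.py .5682 -.0680 .1104 70
```

```text
t 24.8667 pos [ 0.5682 -0.0678  0.1104] yaw 69.96 q [-0.18  0.44  1.56  0.    1.14  0.17] w 0.01195189342490486 F [2.4 3.2 6.3]
dx -0.2 dy 0.0 dz -0.0 roll -0.04
```

Call:
send_rows([
  {"dx":0,"dy":-1,"dz":0,"roll":0,"jaw":0.9},
  {"dx":0,"dy":-0.5,"dz":0,"roll":0,"jaw":0.9},
  {"dx":0,"dy":0,"dz":0,"roll":0,"jaw":0.9},
])

```text
time_s: 25.12
ee_pos: [0.5682, -0.0677, 0.1104]
eef_rot: [3.138, -0.001, 1.221]
force: [13.4, -0.8, -0.8]
grip_width: 0.0124
grip_force: 20.0
```

Call:
send_rows([
  {"dx":0,"dy":0,"dz":0,"roll":0,"jaw":0.2},
  {"dx":0,"dy":0,"dz":0,"roll":0,"jaw":0.2},
  {"dx":0,"dy":0,"dz":0,"roll":0,"jaw":0.2},
  {"dx":0,"dy":0,"dz":-10,"roll":0,"jaw":0.2},
  {"dx":0,"dy":0,"dz":-25,"roll":0,"jaw":0.2},
  {"dx":0,"dy":0,"dz":-30,"roll":0,"jaw":0.2},
  {"dx":0,"dy":0,"dz":-30,"roll":0,"jaw":0.2},
  {"dx":-30,"dy":-20,"dz":-25,"roll":0,"jaw":0.2},
  {"dx":-35,"dy":-20,"dz":0,"roll":0,"jaw":0.2},
  {"dx":-35,"dy":-20,"dz":0,"roll":0,"jaw":0.2},
  {"dx":0,"dy":0,"dz":0,"roll":0,"jaw":0.2},
  {"dx":0,"dy":0,"dz":0,"roll":0,"jaw":0.2},
])

```text
time_s: 26.12
ee_pos: [0.4769, -0.1408, 0.23]
eef_rot: [3.141, 0.0, 1.218]
force: [1.2, 0.4, -0.3]
grip_width: 0.0376
grip_force: 0.0
```

Run:
```python
from h import *
a,b=cam('wrist'),cam('side')
im=np.vstack([a['frame'][:300],b['frame'][180:360]])[:,:,::-1]
cv2.imwrite('pics/end.png',cv2.resize(np.ascontiguousarray(im),None,fx=1.25,fy=1.25))
```

```text
(no output)
```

View pics/end.png

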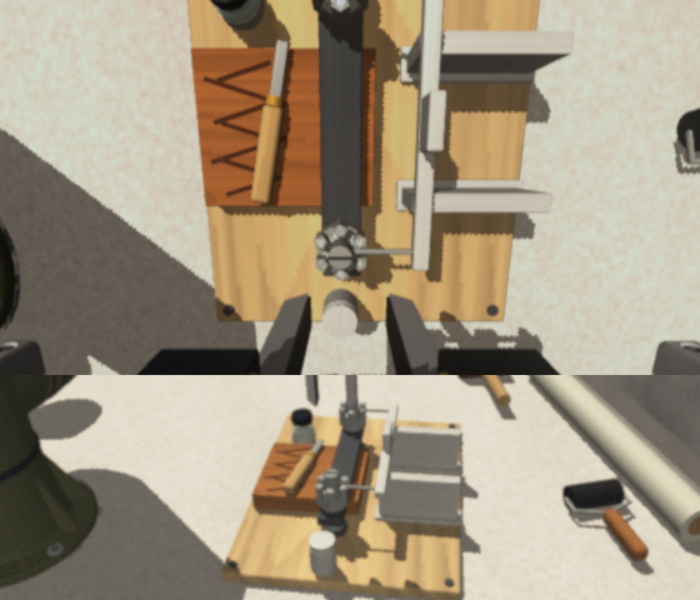

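The picture shows the lock bar home, the right pin entering its nut at (370,252) and both pins in the nuts in the side view. The jar, tin and gouge are in place, and the end stop was felt at 75 mm of travel.

```bash
python3 -c "
from station import *;print(hand_in())"
```

```text
the job is handed in; nothing more can be done
None
```

The job is handed in, with no verdict returned: both nuts were turned to about 180° (second slot past contact unconfirmed, turning torque rose to 0.6 N m), the lock bar was pushed 75 mm to its stop with both pins in the nuts, and the jar, tin and gouge appear undisturbed, finishing at 26 s.

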